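# Refit the turn-latch handle of a slant-front tea cabinet and latch the flap

## Robot

A 7-joint arm with a two-finger parallel gripper is mounted at the origin on the work surface. World frame = base frame: x ahead of the robot, y to its left, z up, the work surface at z = 0. Lengths are in mm, angles in rad, forces in N, time in s.
With the tool pointing down it reaches from about 400 to 900 mm from the base axis. Payload 5.5 kg.
Tool frame: the origin (TCP) lies at the very end of the fingers, on their centre line; the grasp point (between the pads) lies 19 mm behind it (ctrl.grasp_offset is the z of the grasp point in the tool frame, in mm); z points along the fingers, y is the direction in which the jaws open and shut (so a half turn about z gives the same grasp; the last joint's range is limited). The gripper opens to 92 mm and grips with 3 to 60 N. Pads are 19 mm wide; open, the fingers measure 130 mm over their backs; the gripper's body (75 mm by 190 mm) begins 47 mm behind the grasp point.
Start: joints at [-0.897, 0.501, -0.427, 1.55, 0.221, 1.138, -0.21], TCP at [259.536, 595.937, 226.729] pointing down, gripper open.
Joint ranges: [-2.88, 2.88], [-0.31, 2.03], [-1.54, 1.56], [0.2, 2.42], [-1.41, 4.55], [0.19, 2.02], [-2.57, 2.57]. Speed limits (rad/s): [2.57, 2.57, 3.14, 3.14, 3.14, 3.14, 3.14].

## Interface

Orientations are given as a rotation vector (axis times angle).
In Python, from workcell import get_obs, vision, ctrl gives the robot as it stands. The module is installed in compiled form; this text tells all that it offers.
- The arm moves only by the tool carry_out, never from a script. Its argument "rows" is a list of rows, each an object with "linear": the shift along the tool's x, y, z in mm, a list of three; "twist": the turn, a rotation vector about the tool's x, y, z in rad, a list of three. In form: [{"linear": [tx, ty, tz], "twist": [ax, ay, az]}, ...]. A call has 1 to 20 rows; each row shifts and turns the commanded pose from where the row before left it, along the tool's axes as they then stand; what a row does not reach is not made up. A row lasts 1/12 s, in which the tool goes at most 41.7 mm and 7.16 degrees, less where a joint would pass 70% of its speed; a pose out of reach is approached as far as the arm can. A call with a gripper value outside its range is refused whole. "fingers" is the closure, from 0 (fully open) to 1 (shut), set as the call begins (left out, the last holds). The fingers move at their own pace and stop on an object; "grip_force" is the grip in N (left out, the last holds). Time passes only in rows, so rows that do not move let the fingers close. It gives the time, the measured TCP pose, the force and the opening at its end, in the units of the state.
- get_obs(): the state, without advancing time (a new reading comes with each control period).
- vision.grab_frame(name): name is "scene" or "side" or "wrist"; returns a dict with "pixels" (480x640x3 uint8, red, green, blue), "vfov" (degrees; the focal length in pixels is half the picture's height over the tangent of half this angle, whatever the lens; pixels are square), "cx", "cy" (the principal point, pixels), "rvec" (rotation vector, rad) and "tvec" (3), from world to camera coordinates, as OpenCV has them. Camera axes: x right, y down, z forward; pixel columns grow to the right and rows downward; lengths in mm; the calibration is good to about 2 mm. A picture is of the moment at which its call begins. There is no depth.
- ctrl.close_job(): hands the job in, once; it reports no verdict.
The state is a dict: "time": time; "q": joint angles; "qd": joint speeds; "joint_torque": joint torques, N m; "tool_pos": TCP position; "eef_rot": TCP orientation; "force": force on the tool from outside, world axes, zero at the start; "ft_torque": the same for the moment, N m; "opening": finger opening in mm.
Only numpy, scipy, OpenCV 4.12 (cv2) and the standard library are available. Lean on these libraries where they do the work, as an engineer would, in place of code of your own. Each camera call takes 0.05 s, during which the arm holds its last target.

## Task

The wooden handle of the cedar tea cabinet's turn latch has come off and lies on the board. Fit its square hole fully home over the square spindle on the cabinet's sloping front, then turn the latch all the way counter-clockwise until its tongue points straight down the slope over the flap and reaches its stop. Leave the handle seated on the spindle, and leave the bowl, caddy, whisk and scoop where they are.

Things in the scene. Friction and masses are not known exactly. Their poses are not given: they have to be found in the camera images.
- handle_center (a point): Centre (half height, on the bore's axis) of the loose wooden handle, lying flat on the board (top at z = 0.016 m), bore upright: 140 long (x), 36 high (z, along the bore), about 0.12 kg. Its middle 60 is a hub 48 wide (y) with flat sides, pierced right through by a 26.5 mm square bore with sides along x and y; each end is a wing 30 wide, 26 high. Same either way up or round; fits in any quarter turn. Grip across the 48 mm hub.
- spindle_seat (a point): Centre of the round shoulder (56 across) at the root of the square spindle on the cabinet's sloping front. z: along the spindle, outward, 25 degrees from vertical, leaning to the cabinet's front, roughly towards the robot. The frame turns with the spindle; x and y: along the spindle's sides. Fully home, the handle's underside rests on the shoulder: its centre is then 18 mm above this point.
- spindle_tip (a point): Centre of the spindle's outer end, 30 mm from the shoulder along the same axes. The spindle is 24 mm square; its last 5 mm taper to 18 mm square.
- tongue_tip (a point): Outer end, at the top face, of the latch tongue, a bar 20 wide and 10 thick that turns with the spindle and points along the shoulder frame's +y to 70 mm from the axis; its top lies 3.5 mm below the shoulder.
- spindle (a joint): Turn of spindle and tongue, rad: 0 = tongue level, to the left as the robot sees it; grows counter-clockwise seen from outside, looking at the spindle's end; 1.57 = hard stop, tongue straight down the slope across the flap's edge (latched). Starts at 0.25 to 0.75. Turns with about 0.12 N m, no spring, stays put. The fitted handle has about 0.11 rad of play each way.
- cabinet_front (a point): Middle of the front edge of the cedar cabinet's sloping face, 155 mm down the slope from the spindle's axis and 60 mm above the board. The fixed cabinet is 260 wide, 230 deep (8 mm more with its top board), up to 166 high; its sloping face lies 14 mm below the shoulder, and all of it below the shoulder's plane.
- bowl_rim (a point): Bystander: centre of the mouth of the cream porcelain bowl, 110 mm wide and 70 mm high, standing on the board.
- caddy_center (a point): Bystander: centre of the round aluminium caddy, 71 mm across, 84 mm high, standing on the board.
- whisk_center (a point): Bystander: a point 60 mm above the foot, on the axis, of the bamboo whisk on its white ceramic form; 68 mm across, 125 mm high.
- scoop_center (a point): Bystander: middle of the slim chestnut-wood scoop lying on the board (16 mm thick, top at z = 0.016 m); 178 mm long (its x axis), 26 mm wide, 12 mm high.
There are look-alikes about, which are no part of the job. Of the things that look like the part that bears handle_center, the larger one is meant.

How it is judged:
By the outcome, as a careful person would: the job done as asked, in the order asked, and still so for the second after the job is handed in, with the robot touching nothing.
It also fails if it takes over 48 s, if anything falls off the work surface, if the arm or the gripper's body presses on something with over 40 N, if the wrist force passes 120 N, or if a joint passes its speed limit or range.

## Working session

There is one attempt and no reset: what is moved stays moved. The work goes in short steps, Python scripts to look and compute and a tool call to move; the robot and the scene stay as the last step left them, time stands still between calls to the robot, and variables do not carry over. Pictures are saved under pics/ and viewed, and the job is handed in when it is done.

Besides the shell and the picture viewer there is one more tool, called after "Call:" by a JSON object that holds its "fn" and its "kwargs". carry_out: Moves the arm, as the interface text tells. Its arguments: {"type":"object","properties":{"rows":{"type":"array","items":{"type":"object","properties":{"linear":{"type":"array","items":{"type":"number"}},"twist":{"type":"array","items":{"type":"number"}}}}},"fingers":{"type":"number"},"grip_force":{"type":"number"}},"required":["rows"]}

```bash
mkdir -p pics
cat > h.py <<'E'
import numpy as np,cv2,pickle
from workcell import get_obs,vision,ctrl
def grab(n,tag):
    f=vision.grab_frame(n); cv2.imwrite(f'pics/{tag}.png',f['pixels'][:,:,::-1]); pickle.dump(f,open(f'pics/{tag}.pkl','wb')); return f
def load(tag): return pickle.load(open(f'pics/{tag}.pkl','rb'))
def K(f):
    fl=240/np.tan(np.radians(f['vfov'])/2); return np.array([[fl,0,f['cx']],[0,fl,f['cy']],[0,0,1.]])
def ray(f,uv):
    R=cv2.Rodrigues(np.array(f['rvec'],float))[0]; t=np.array(f['tvec'],float).ravel()
    d=R.T@np.linalg.inv(K(f))@np.array([uv[0],uv[1],1.]); return -R.T@t,d/np.linalg.norm(d)
def onz(f,uv,z):
    o,d=ray(f,uv); return o+d*(z-o[2])/d[2]
def onplane(f,uv,p,n):
    o,d=ray(f,uv); return o+d*(np.dot(n,np.array(p)-o)/np.dot(n,d))
def proj(f,P):
    return cv2.projectPoints(np.array(P,float).reshape(-1,3),np.array(f['rvec'],float),np.array(f['tvec'],float),K(f),None)[0].reshape(-1,2)
def tri(obs):
    A=np.zeros((3,3));b=np.zeros(3);L=[]
    for f,uv in obs:
        o,d=ray(f,uv);M=np.eye(3)-np.outer(d,d);A+=M;b+=M@o;L.append((o,d))
    p=np.linalg.solve(A,b); return p,[np.linalg.norm(np.cross(p-o,d)) for o,d in L]
E
python3 - <<'E'
from h import *
for n in ['scene','side','wrist']:
    f=grab(n,n+'0'); o,d=ray(f,(f['cx'],f['cy'])); print(n,f['vfov'],f['cx'],f['cy'],o,d)
o=get_obs();print(o)
E
```

```text
scene 49.781064240583454 323.6405780668239 240.69547451169902 [1142.23421214  539.79788548  938.58054152] [-0.57893422 -0.45533135 -0.67639377]
side 42.54165306842703 318.3380102390556 233.54361884471135 [ -19.12313149 -940.33960728 1131.15206127] [ 0.33219241  0.65315094 -0.68047193]
wrist 64.3815345426296 323.0825928647785 241.10010570444115 [185.38405187 627.41974308 383.34083922] [ 0.27148884 -0.11924932 -0.95502534]
{'time': 0.15, 'q': array([-0.89678753,  0.50164679, -0.42684546,  1.55119882,  0.22079158,
        1.13827309, -0.21031248]), 'qd': array([ 0.00128519, -0.00109157, -0.00041241, -0.00244914, -0.00097994,
       -0.00087064, -0.00034699]), 'joint_torque': array([-6.09583032e-03, -5.67111290e+01, -5.82546383e+00, -2.79454011e+01,
       -6.88902265e-02,  2.65880761e-02,  8.94435152e-05]), 'tool_pos': array([259.38192067, 595.42760843, 225.9137071 ]), 'eef_rot': array([-6.40635219e-01, -3.07519066e+00,  2.24524640e-03]), 'force': array([-0.35800986,  0.11723486,  0.12642302]), 'ft_torque': array([-0.00562676, -0.00987131, -0.01630448]), 'opening': 91.52184957484315}
```

View pics/scene0.png

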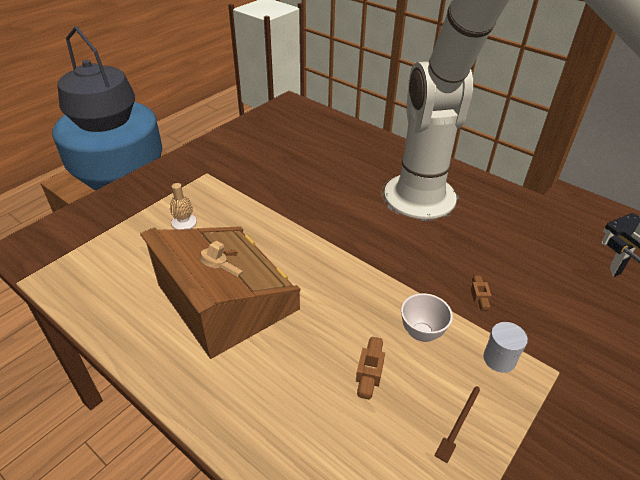

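View pics/side0.png

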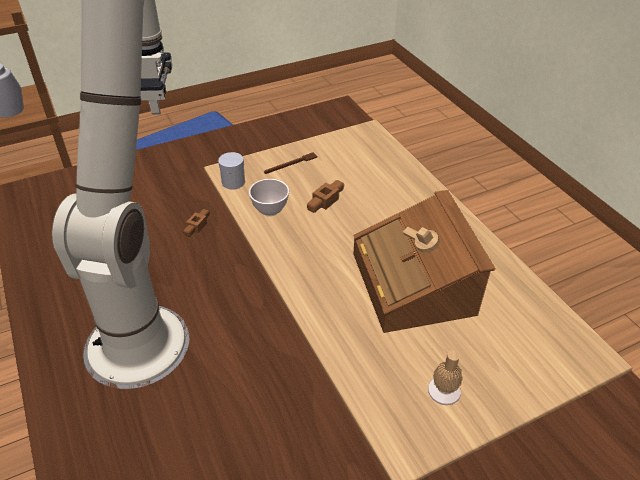

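View pics/wrist0.png

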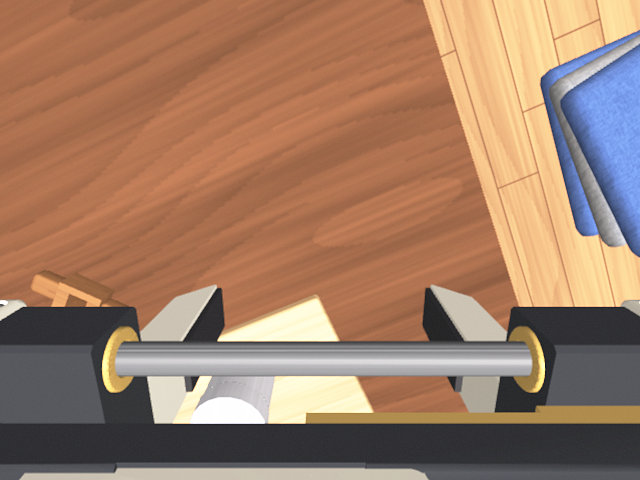

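Candidates for the handle: scene (371,367) / side (325,195), on the board and larger. The look-alike is at scene (482,292) / side (196,221), on the dark table and smaller. I choose the first and check it in close crops.

Run:
```python
from h import *
def crop(tag,x,y,w,h,s):
    return cv2.resize(cv2.imread(f'pics/{tag}.png')[y:y+h,x:x+w],None,fx=s,fy=s,interpolation=cv2.INTER_CUBIC)
a=crop('scene0',345,330,50,72,8);b=crop('side0',300,172,50,46,8)
cv2.imwrite('pics/c1.png',np.hstack([a,cv2.copyMakeBorder(b,0,a.shape[0]-b.shape[0],0,0,0)]))
a=crop('scene0',190,225,100,66,8);cv2.imwrite('pics/c2.png',a)
a=crop('side0',350,190,100,110,5);cv2.imwrite('pics/c3.png',a)
```

```text
(no output)
```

View pics/c1.png

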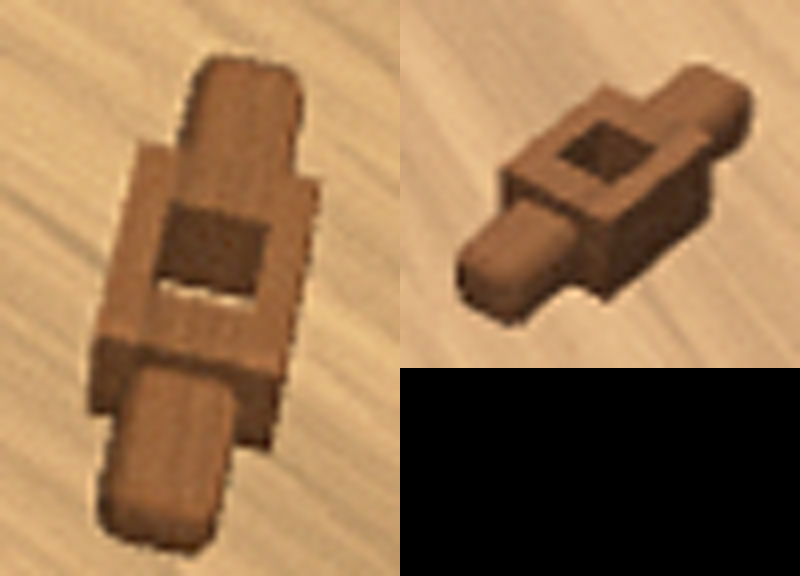

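View pics/c2.png

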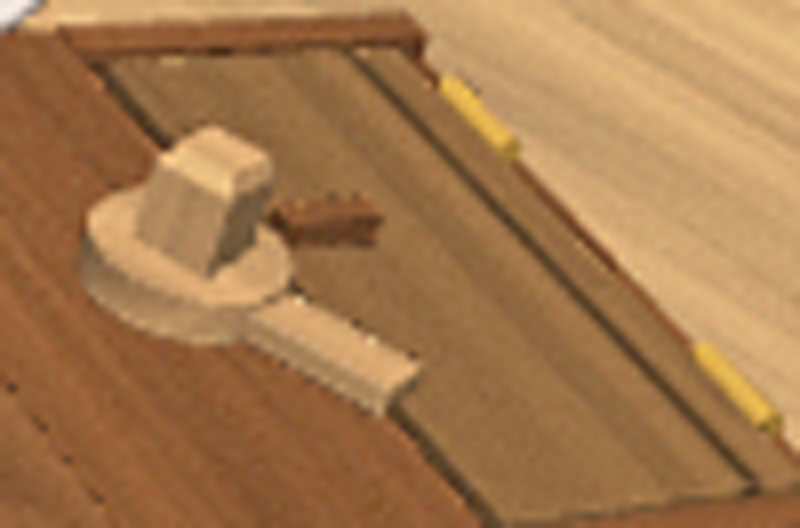

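View pics/c3.png

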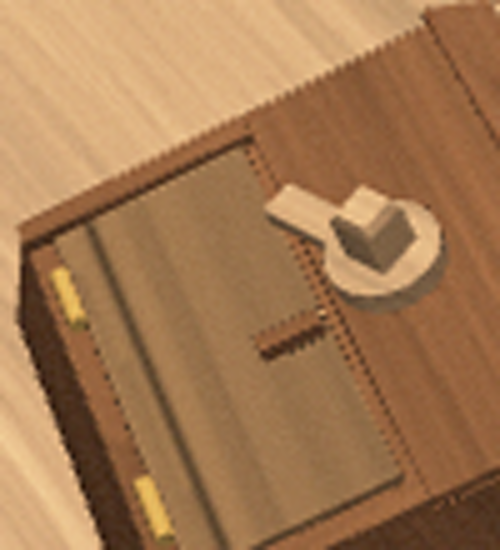

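Run:
```python
from h import *
S=load('scene0');D=load('side0')
def c(p,x,y,s): return (x+(p[0]+.5)/s-.5,y+(p[1]+.5)/s-.5)
sc=[c(p,345,330,8) for p in [(137,143),(320,180),(277,375),(93,337)]]
sd=[c(p,300,172,8) for p in [(205,87),(315,140),(207,220),(100,170)]]
# match: try all cyclic/reversed
import itertools
P=[]
for i,p in enumerate(sc):
    r=[(max(tri([(S,p),(D,q)])[1]),j) for j,q in enumerate(sd)]; e,j=min(r); X,_=tri([(S,p),(D,sd[j])]); print(i,j,round(e,1),X.round(1))
print('bore',tri([(S,c((213,250),345,330,8)),(D,c((206,153),300,172,8))]))
# cabinet yaw: flap edge brass; front edge corners ; spindle
print('tip',tri([(S,c((218,160),190,225,8)),(D,c((372,212),350,190,5))]))
print('sh',tri([(S,c((187,250),190,225,8)),(D,c((383,247),350,190,5))]))
print('tongue end',tri([(S,c((400,372),190,225,8)),(D,c((278,197),350,190,5))]))
# front cabinet corners
print(tri([(S,(213,348)),(D,(0,0))])[1])
```

```text
0 2 0.0 [586.7 209.9  53. ]
1 3 0.8 [565.8 252.1  52. ]
2 0 0.2 [620.  276.8  52. ]
3 1 1.0 [640.7 234.8  51.4]
bore (array([602.03721363, 243.39093445,  53.19211892]), [np.float64(1.3042580317964305), np.float64(1.3042580317962795)])
tip (array([ 656.56145715, -133.15353378,  186.73457799]), [np.float64(2.569074141755574), np.float64(2.5690741417554803)])
sh (array([ 667.76692561, -134.59681813,  161.19331976]), [np.float64(0.5958672084501971), np.float64(0.5958672084501991)])
tongue end (array([653.36846671, -70.529948  , 145.56372413]), [np.float64(0.8032391083624786), np.float64(0.8032391083625122)])
[np.float64(502.69789290859256), np.float64(502.69789290859273)]
```

```bash
cat > kin.py <<'E'
import numpy as np
from scipy.spatial.transform import Rotation as Ro
# xArm7 modified-ish (standard craig DH)
AL=[0,-np.pi/2,np.pi/2,np.pi/2,np.pi/2,np.pi/2,-np.pi/2]
A=[0,0,0,52.5,77.5,0,76.]
Dd=[267,0,293,0,342.5,0,97.]
def fk(q,tool=0):
    T=np.eye(4)
    for al,a,d,t in zip(AL,A,Dd,q):
        ca,sa,c,s=np.cos(al),np.sin(al),np.cos(t),np.sin(t)
        T=T@np.array([[c,-s,0,a],[s*ca,c*ca,-sa,-d*sa],[s*sa,c*sa,ca,d*ca],[0,0,0,1]])
    T[:3,3]+=T[:3,2]*tool; return T
E
python3 - <<'E'
from h import *; from kin import *
o=get_obs();T=fk(o['q']);print(T.round(3),np.linalg.norm(T[:2,3]),o['tool_pos'],np.linalg.norm(o['tool_pos'][:2]))
print(Ro.from_rotvec(o['eef_rot']).as_matrix().round(3))
S=load('scene0');D=load('side0')
def c(p,x,y,s): return (x+(p[0]+.5)/s-.5,y+(p[1]+.5)/s-.5)
for a,b in [((480,120),(155,505)),((735,385),(62,297))]:
    print(tri([(S,c(a,190,225,8)),(D,c(b,350,190,5))]))
E
```

```text
[[ 3.92000e-01 -9.20000e-01 -1.20000e-02  1.91823e+02]
 [-9.19000e-01 -3.92000e-01  3.80000e-02 -5.57179e+02]
 [-4.00000e-02 -4.00000e-03 -9.99000e-01  3.12481e+02]
 [ 0.00000e+00  0.00000e+00  0.00000e+00  1.00000e+00]] 589.2746537925793 [259.38192067 595.42760843 225.9137071 ] 649.4713370505029
[[-0.917  0.399 -0.001]
 [ 0.399  0.917 -0.001]
 [ 0.    -0.001 -1.   ]]
(array([ 529.73485546, -171.6141392 ,   89.95522831]), [np.float64(1.1525276442656385), np.float64(1.1525276442655565)])
(array([560.08183085, -36.73776709,  89.50338635]), [np.float64(0.6791309785253825), np.float64(0.6791309785253302)])
```

```bash
cat >> h.py <<'E'
from scipy.spatial.transform import Rotation as Ro
def go(pos,R=None,o=None):
    "print tool-frame shift and twist from measured pose"
    o=o or get_obs();R0=Ro.from_rotvec(o['eef_rot'])
    print('t',round(o['time'],2),'tcp',o['tool_pos'].round(1),'q',o['q'].round(2),'F',o['force'].round(1),'op',round(o['opening'],1))
    print('linear',R0.inv().apply(np.array(pos)-o['tool_pos']).round(2))
    if R is not None: print('twist',(R0.inv()*R).as_rotvec().round(4))
def Rtool(z,y):
    z=np.array(z,float);z/=np.linalg.norm(z);y=np.array(y,float);y-=z*(y@z);y/=np.linalg.norm(y)
    return Ro.from_matrix(np.stack([np.cross(y,z),y,z],1))
E
python3 - <<'E'
from h import *
S=load('scene0')
print('bowl',onz(S,(427,313),86),'caddy',onz(S,(508,335),100))
a=np.radians(-65.4)
go([603,243.4,220],Rtool([0,0,-1],[np.cos(a),np.sin(a),0]))
E
```

```text
bowl [446.55633975 276.84441389  86.        ] caddy [402.00325887 436.34699402 100.        ]
t 0.15 tcp [259.4 595.4 225.9] q [-0.9   0.5  -0.43  1.55  0.22  1.14 -0.21] F [-0.4  0.1  0.1] op 91.5
linear [-455.6  -185.52    6.15]
twist [-9.0000e-04  1.7000e-03  2.3015e+00]
```

Call:
{"fn": "carry_out", "kwargs": {"rows": [{"linear": [-30.4, -12.4, 0.4]}, {"linear": [-30.4, -12.4, 0.4]}, {"linear": [-30.4, -12.4, 0.4]}, {"linear": [-30.4, -12.4, 0.4]}, {"linear": [-30.4, -12.4, 0.4]}, {"linear": [-30.4, -12.4, 0.4]}, {"linear": [-30.4, -12.4, 0.4]}, {"linear": [-30.4, -12.4, 0.4]}, {"linear": [-30.4, -12.4, 0.4]}, {"linear": [-30.4, -12.4, 0.4]}, {"linear": [-30.4, -12.4, 0.4]}, {"linear": [-30.4, -12.4, 0.4]}, {"linear": [-30.4, -12.4, 0.4]}, {"linear": [-30.4, -12.4, 0.4]}, {"linear": [-30.4, -12.4, 0.4]}]}}

```text
invalid input at $.rows[0]: expected keys linear, twist
```

Call:
{"fn": "carry_out", "kwargs": {"rows": [{"twist": [0, 0, 0.115]}, {"twist": [0, 0, 0.115]}, {"twist": [0, 0, 0.115]}, {"twist": [0, 0, 0.115]}, {"twist": [0, 0, 0.115]}, {"twist": [0, 0, 0.115]}, {"twist": [0, 0, 0.115]}, {"twist": [0, 0, 0.115]}, {"twist": [0, 0, 0.115]}, {"twist": [0, 0, 0.115]}, {"twist": [0, 0, 0.115]}, {"twist": [0, 0, 0.115]}, {"twist": [0, 0, 0.115]}, {"twist": [0, 0, 0.115]}, {"twist": [0, 0, 0.115]}, {"twist": [0, 0, 0.115]}, {"twist": [0, 0, 0.115]}, {"twist": [0, 0, 0.115]}, {"twist": [0, 0, 0.115]}, {"twist": [0, 0, 0.115]}]}}

```text
invalid input at $.rows[0]: expected keys linear, twist
```

Run:
```python
from h import *
a=np.radians(-65.4)
go([603,243.4,220],Rtool([0,0,-1],[np.cos(a),np.sin(a),0]))
f=grab('wrist','wrist1');print(proj(f,[[603,243,52]]))
```

```text
t 0.15 tcp [259.4 595.4 225.9] q [-0.9   0.5  -0.43  1.55  0.22  1.14 -0.21] F [-0.4  0.1  0.1] op 91.5
linear [-455.6  -185.52    6.15]
twist [-9.0000e-04  1.7000e-03  2.3015e+00]
[[174.4468625  572.83233775]]
```

View pics/wrist1.png

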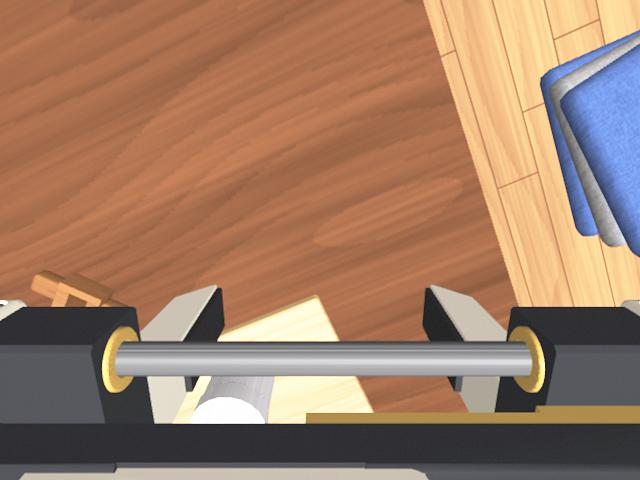

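Both keys are needed in every row, so the arm has not moved and the picture is unchanged (small look-alike at (75,290), caddy at (230,410)).

Call:
{"fn": "carry_out", "kwargs": {"rows": [{"linear": [-30.4, -12.4, 0.4], "twist": [0, 0, 0]}, {"linear": [-30.4, -12.4, 0.4], "twist": [0, 0, 0]}, {"linear": [-30.4, -12.4, 0.4], "twist": [0, 0, 0]}, {"linear": [-30.4, -12.4, 0.4], "twist": [0, 0, 0]}, {"linear": [-30.4, -12.4, 0.4], "twist": [0, 0, 0]}, {"linear": [-30.4, -12.4, 0.4], "twist": [0, 0, 0]}, {"linear": [-30.4, -12.4, 0.4], "twist": [0, 0, 0]}, {"linear": [-30.4, -12.4, 0.4], "twist": [0, 0, 0]}, {"linear": [-30.4, -12.4, 0.4], "twist": [0, 0, 0]}, {"linear": [-30.4, -12.4, 0.4], "twist": [0, 0, 0]}, {"linear": [-30.4, -12.4, 0.4], "twist": [0, 0, 0]}, {"linear": [-30.4, -12.4, 0.4], "twist": [0, 0, 0]}, {"linear": [-30.4, -12.4, 0.4], "twist": [0, 0, 0]}, {"linear": [-30.4, -12.4, 0.4], "twist": [0, 0, 0]}, {"linear": [-30.4, -12.4, 0.4], "twist": [0, 0, 0]}]}}

```text
time: 1.45
tool_pos: [604.2, 241.9, 220.5]
eef_rot: [-0.641, -3.075, 0.0]
force: [-0.3, 0.6, -0.4]
opening: 91.9
```

Call:
{"fn": "carry_out", "kwargs": {"rows": [{"linear": [0, 0, 0], "twist": [0, 0, 0.115]}, {"linear": [0, 0, 0], "twist": [0, 0, 0.115]}, {"linear": [0, 0, 0], "twist": [0, 0, 0.115]}, {"linear": [0, 0, 0], "twist": [0, 0, 0.115]}, {"linear": [0, 0, 0], "twist": [0, 0, 0.115]}, {"linear": [0, 0, 0], "twist": [0, 0, 0.115]}, {"linear": [0, 0, 0], "twist": [0, 0, 0.115]}, {"linear": [0, 0, 0], "twist": [0, 0, 0.115]}, {"linear": [0, 0, 0], "twist": [0, 0, 0.115]}, {"linear": [0, 0, 0], "twist": [0, 0, 0.115]}, {"linear": [0, 0, 0], "twist": [0, 0, 0.115]}, {"linear": [0, 0, 0], "twist": [0, 0, 0.115]}, {"linear": [0, 0, 0], "twist": [0, 0, 0.115]}, {"linear": [0, 0, 0], "twist": [0, 0, 0.115]}, {"linear": [0, 0, 0], "twist": [0, 0, 0.115]}, {"linear": [0, 0, 0], "twist": [0, 0, 0.115]}, {"linear": [0, 0, 0], "twist": [0, 0, 0.115]}, {"linear": [0, 0, 0], "twist": [0, 0, 0.115]}, {"linear": [0, 0, 0], "twist": [0, 0, 0.115]}, {"linear": [0, 0, 0], "twist": [0, 0, 0.115]}]}}

```text
time: 3.12
tool_pos: [603.1, 243.4, 220.4]
eef_rot: [3.071, 0.663, -0.001]
force: [-0.1, -0.2, 0.3]
opening: 91.6
```

Run:
```python
from h import *
a=np.radians(-65.4)
go([603,243.4,220],Rtool([0,0,-1],[np.cos(a),np.sin(a),0]))
f=grab('wrist','wrist1');print(proj(f,[[603,243,52]]))
```

```text
t 3.12 tcp [603.1 243.4 220.4] q [-0.55  0.48  0.18  1.57 -0.09  1.1  -1.5 ] F [-0.1 -0.2  0.3] op 91.6
linear [-0.07 -0.06  0.42]
twist [-0.0001  0.0006 -0.004 ]
[[323.5368578  218.46216304]]
```

View pics/wrist1.png

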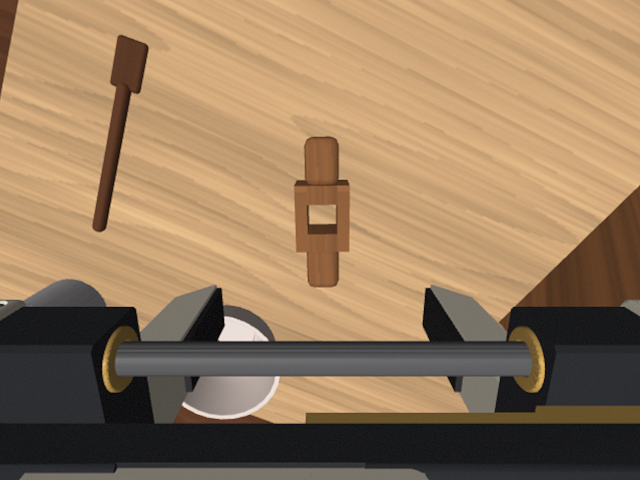

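The wrist view shows the handle hub centred at about (322,218), against a projected (323.5,218.5). It is square to the jaws and the path is clear (bowl at (230,370), scoop at (120,130)). I descend to the grasp.

Call:
{"fn": "carry_out", "kwargs": {"rows": [{"linear": [0, 0, 30], "twist": [0, 0, 0]}, {"linear": [0, 0, 35], "twist": [0, 0, 0]}, {"linear": [0, 0, 35], "twist": [0, 0, 0]}, {"linear": [0, 0, 35], "twist": [0, 0, 0]}, {"linear": [0, 0, 30], "twist": [0, 0, 0]}, {"linear": [0, 0, 20], "twist": [0, 0, 0]}, {"linear": [0, 0, 13.4], "twist": [0, 0, 0]}, {"linear": [0, 0, 0], "twist": [0, 0, 0]}, {"linear": [0, 0, 0], "twist": [0, 0, 0]}]}}

```text
time: 3.92
tool_pos: [603.2, 243.3, 22.2]
eef_rot: [3.069, 0.673, -0.001]
force: [0.4, -0.0, -0.2]
opening: 91.9
```

Call:
{"fn": "carry_out", "kwargs": {"rows": [{"linear": [0, 0, 0], "twist": [0, 0, 0]}, {"linear": [0, 0, 0], "twist": [0, 0, 0]}, {"linear": [0, 0, 0], "twist": [0, 0, 0]}, {"linear": [0, 0, 0], "twist": [0, 0, 0]}, {"linear": [0, 0, 0], "twist": [0, 0, 0]}, {"linear": [0, 0, 0], "twist": [0, 0, 0]}, {"linear": [0, 0, 0], "twist": [0, 0, 0]}, {"linear": [0, 0, 0], "twist": [0, 0, 0]}, {"linear": [0, 0, 0], "twist": [0, 0, 0]}, {"linear": [0, 0, 0], "twist": [0, 0, 0]}], "fingers": 1, "grip_force": 35}}

```text
time: 4.75
tool_pos: [603.4, 243.5, 22.5]
eef_rot: [-3.069, -0.672, -0.0]
force: [-0.3, -0.5, 2.8]
opening: 47.6
```

Call:
{"fn": "carry_out", "kwargs": {"rows": [{"linear": [0, 0, -15], "twist": [0, 0, 0]}, {"linear": [0, 0, -30], "twist": [0, 0, 0]}, {"linear": [0, 0, -35], "twist": [0, 0, 0]}, {"linear": [0, 0, -35], "twist": [0, 0, 0]}, {"linear": [0, 0, -35], "twist": [0, 0, 0]}, {"linear": [0, 0, -35], "twist": [0, 0, 0]}, {"linear": [-11.6, 26.7, -10], "twist": [0, 0, 0]}, {"linear": [-11.6, 26.7, -10], "twist": [0, 0, 0]}, {"linear": [-11.6, 26.7, -10], "twist": [0, 0, 0]}, {"linear": [-11.6, 26.7, -10], "twist": [0, 0, 0]}, {"linear": [-11.6, 26.7, -10], "twist": [0, 0, 0]}, {"linear": [-11.6, 26.7, -10], "twist": [0, 0, 0]}, {"linear": [-11.6, 26.7, -10], "twist": [0, 0, 0]}, {"linear": [-11.6, 26.7, -10], "twist": [0, 0, 0]}, {"linear": [-11.6, 26.7, -10], "twist": [0, 0, 0]}, {"linear": [-11.6, 26.7, 0], "twist": [0, 0, 0]}, {"linear": [-11.6, 26.7, 0], "twist": [0, 0, 0]}, {"linear": [0, 0, 0], "twist": [0, 0, 0]}, {"linear": [0, 0, 0], "twist": [0, 0, 0]}]}}

```text
time: 6.33
tool_pos: [609.3, -80.2, 298.0]
eef_rot: [3.07, 0.663, -0.0]
force: [0.5, 1.3, -1.4]
opening: 48.0
```

Run:
```python
from h import *
go([609,-77,300])
f=grab('wrist','wrist2');print(proj(f,[[656.5,-133,187],[667.8,-134.6,161.2],[653.4,-70.5,145.6]]))
```

```text
t 6.33 tcp [609.3 -80.2 298. ] q [-0.14  0.35  0.3   1.58 -0.11  1.22 -0.97] F [ 0.5  1.3 -1.4] op 48.0
linear [ 1.05 -3.02 -1.96]
[[417.03772672 208.64554184]
 [418.00488561 189.30218868]
 [334.64366568 169.56615028]]
```

View pics/wrist2.png

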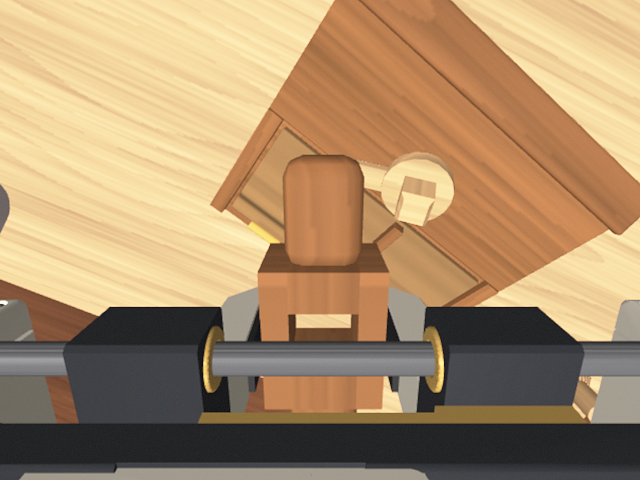

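Run:
```python
from h import *
im=cv2.imread('pics/wrist2.png')[142:238,355:465]
cv2.imwrite('pics/c4.png',cv2.resize(im,None,fx=6,fy=6,interpolation=cv2.INTER_CUBIC))
```

```text
(no output)
```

View pics/c4.png

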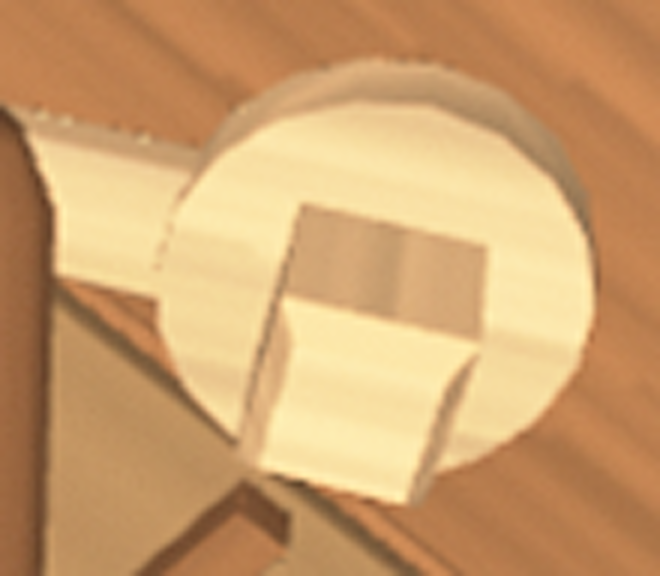

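Run:
```python
from h import *
a=cv2.resize(cv2.imread('pics/scene0.png')[236:276,195:247],None,fx=12,fy=12,interpolation=cv2.INTER_CUBIC);cv2.imwrite('pics/c5.png',a)
a=cv2.resize(cv2.imread('pics/side0.png')[222:258,400:444],None,fx=14,fy=14,interpolation=cv2.INTER_CUBIC);cv2.imwrite('pics/c6.png',a)
```

```text
(no output)
```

View pics/c5.png

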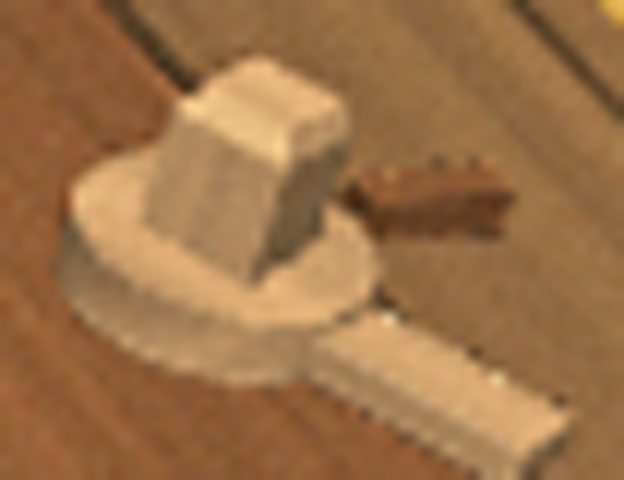

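View pics/c6.png

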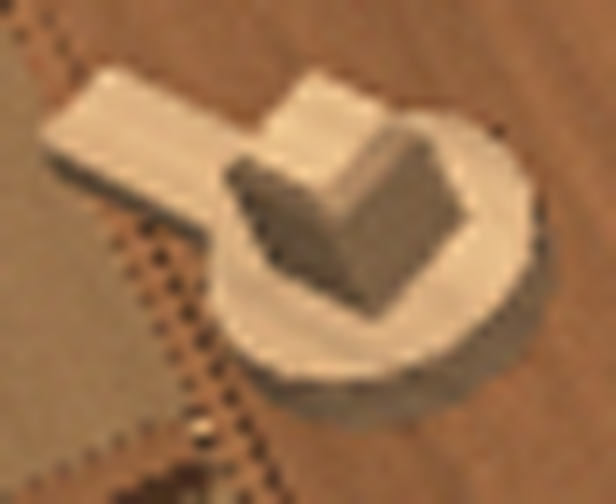

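```bash
cat > fit.py <<'E'
from h import *
from scipy.optimize import least_squares
S=load('scene0');D=load('side0');W=load('wrist2')
def C(L,x,y,s): return [(x+(p[0]+.5)/s-.5,y+(p[1]+.5)/s-.5) for p in L]
rs=C([(72,205),(85,180),(110,160),(145,150),(90,240),(125,270),(170,300),(220,318),(270,326),(330,318),(365,300),(380,275),(375,245),(350,215)],195,236,12)
rd=C([(212,240),(213,290),(225,325),(255,360),(300,380),(350,378),(400,365),(450,340),(495,305),(525,260),(535,215),(525,170),(495,135),(450,115),(420,112)],400,222,14)
rw=C([(155,290),(185,220),(240,145),(300,112),(380,100),(460,115),(530,155),(575,210),(595,270),(590,340),(560,400),(510,445),(440,475),(200,400),(240,445)],355,142,6)
def axes(yaw):  # yaw azimuth of L
    L=np.array([np.cos(yaw),np.sin(yaw),0]);F=np.array([-np.sin(yaw),np.cos(yaw),0]);t=np.radians(25)
    return L,np.cos(t)*F-np.sin(t)*np.array([0,0,1]),np.sin(t)*F+np.cos(t)*np.array([0,0,1])
if __name__=='__main__':
  def res(x,sets,yaw=None):
    n=axes(x[3] if yaw is None else yaw)[2];r=[]
    for f,P in sets:
        for p in P: r.append(np.linalg.norm(onplane(f,p,x[:3],n)-x[:3])-28)
    return r
  x0=[667,-134,161,np.radians(77.3)]
  for nm,s in [('all',[(S,rs),(D,rd),(W,rw)]),('scene+side',[(S,rs),(D,rd)]),('scene',[(S,rs)]),('side',[(D,rd)]),('wrist',[(W,rw)])]:
    r=least_squares(res,x0,args=(s,)); r2=least_squares(res,x0[:3],args=(s,np.radians(77.3)))
    print(nm,r.x[:3].round(1),np.degrees(r.x[3]).round(1),'rms',np.sqrt(np.mean(r.fun**2)).round(2),'| fixed yaw',r2.x.round(1),np.sqrt(np.mean(r2.fun**2)).round(2))
  te=tri([(S,C([(542,438)],195,236,12)[0]),(D,C([(77,98)],400,222,14)[0])]);print('tongue',te)
  r=least_squares(res,x0[:3],args=([(S,rs),(D,rd),(W,rw)],np.radians(77.3))).x
  L,s,n=axes(np.radians(77.3));d=te[0]-r;print('phi',np.arctan2(d@s,d@L),np.hypot(d@s,d@L),d@n,'n',n)
  tip=r+30*n;print('tip',tip,'px wrist',proj(W,tip),'meas (413.3,212.4)')
  # in-plane edges: direction of tip lower edge & tongue edge & spindle base edge, in wrist view, about plane
  for nm,(a,b),h in [('tip edge',[(262,470),(410,500)],30),('base far edge',[(300,205),(485,245)],0),('tongue lo edge',[(155,297),(57,272)],-3.5),('tongue up edge',[(190,152),(60,122)],-3.5)]:
    A,B=[onplane(W,q,r+h*n,n) for q in C([a,b],355,142,6)];e=B-A;print(nm,np.linalg.norm(e).round(1),'phi mod pi/2',round(np.arctan2(e@s,e@L)%(np.pi/2),3))
E
python3 fit.py
```

```text
all [ 666.  -134.4  162.3] 77.3 rms 0.93 | fixed yaw [ 666.  -134.4  162.3] 0.93
scene+side [ 666.2 -134.3  162.5] 77.5 rms 1.03 | fixed yaw [ 666.2 -134.3  162.5] 1.03
scene [ 655.7 -147.6  146.2] 75.0 rms 0.42 | fixed yaw [ 659.8 -141.9  152.7] 0.49
side [ 677.3 -123.4  148. ] 72.9 rms 0.42 | fixed yaw [ 684.3 -115.1  138.2] 0.48
wrist [ 665.3 -135.7  157.7] 73.9 rms 0.42 | fixed yaw [ 665.3 -135.4  158.9] 0.44
tongue (array([654.56262554, -68.55603631, 144.90149815]), [np.float64(0.5341074011417274), np.float64(0.5341074011413841)])
phi 0.4601405730080054 68.84534934028747 -4.995924794331667 n [-0.41227871  0.09291102  0.90630779]
tip [ 653.60353782 -131.57164017  189.53904623] px wrist [[414.16825756 212.22612743]] meas (413.3,212.4)
tip edge 18.0 phi mod pi/2 0.53
base far edge 23.4 phi mod pi/2 0.496
tongue lo edge 13.6 phi mod pi/2 0.461
tongue up edge 17.1 phi mod pi/2 0.478
```

Run:
```python
from h import *
a=cv2.resize(cv2.imread('pics/scene0.png')[220:360,205:305],None,fx=4,fy=4,interpolation=cv2.INTER_CUBIC)
b=cv2.resize(cv2.imread('pics/side0.png')[225:340,345:440],None,fx=4,fy=4,interpolation=cv2.INTER_CUBIC)
b=cv2.copyMakeBorder(b,0,a.shape[0]-b.shape[0],0,0,0)
cv2.imwrite('pics/c7.png',np.hstack([a,b]))
```

```text
(no output)
```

View pics/c7.png

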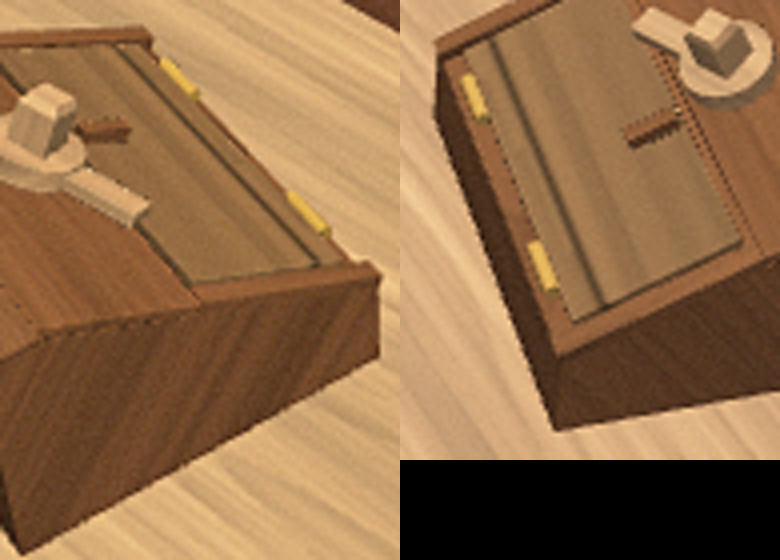

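Run:
```python
from fit import *
c=lambda p,x,y: (x+(p[0]+.5)/4-.5,y+(p[1]+.5)/4-.5)
print(tri([(S,c((380,272),205,220)),(D,c((37,42),345,225))]))
print(tri([(S,c((380,355),205,220)),(D,c((36,112),345,225))]))
print(onz(S,c((380,355),205,220),16),onz(D,c((155,430),345,225),16),onz(D,c((36,112),345,225),16))
print(tri([(S,(224.5,233.)),(D,c((157,355),345,225))]))
# tip corners: wrist vs scene vs side
print('tonguecorners')
W=load('wrist2')
```

```text
(array([567.05207493,  20.81913671,  85.15861777]), [np.float64(1.7704428207197411), np.float64(1.7704428207197118)])
(array([571.18853553,  23.33897609,  19.89452562]), [np.float64(1.7328762495970373), np.float64(1.732876249596939)])
[567.28560247  22.10823191  16.        ] [ 510.55440295 -229.11176175   16.        ] [574.47690528  25.43537198  16.        ]
(array([ 525.77491362, -235.39980419,   76.08457585]), [np.float64(20.013984513185196), np.float64(20.013984513185232)])
tonguecorners
```

```bash
cat > plan.py <<'E'
from fit import *
YAW=np.radians(77.3);L,s,n=axes(YAW)
def toolR(phi): return Rtool(-n,-(np.cos(phi)*L+np.sin(phi)*s))
E
python3 - <<'E'
from plan import *
r=np.array([666,-134.4,161]);R=toolR(.485);M=R.as_matrix()
go(r+130*n+65*M[:,1]-15*M[:,0],R)
o=get_obs();R0=Ro.from_rotvec(o['eef_rot']);print('lin after twist',R.inv().apply(r+130*n+65*M[:,1]-15*M[:,0]-o['tool_pos']))
E
```

```text
t 6.38 tcp [609.6 -77.6 297.7] q [-0.15  0.35  0.3   1.58 -0.11  1.22 -0.97] F [ 0.3  0.4 -1.6] op 47.8
linear [-42.8  102.57  11.65]
twist [-0.2353  0.3683  0.1627]
lin after twist [-32.01580436 104.68241945  22.45242946]
```

Call:
{"fn": "carry_out", "kwargs": {"rows": [{"linear": [0, 0, 0], "twist": [-0.047, 0.0737, 0.0325]}, {"linear": [0, 0, 0], "twist": [-0.047, 0.0737, 0.0325]}, {"linear": [0, 0, 0], "twist": [-0.047, 0.0737, 0.0325]}, {"linear": [0, 0, 0], "twist": [-0.047, 0.0737, 0.0325]}, {"linear": [0, 0, 0], "twist": [-0.047, 0.0737, 0.0325]}, {"linear": [-6.4, 20.9, 4.5], "twist": [0, 0, 0]}, {"linear": [-6.4, 20.9, 4.5], "twist": [0, 0, 0]}, {"linear": [-6.4, 20.9, 4.5], "twist": [0, 0, 0]}, {"linear": [-6.4, 20.9, 4.5], "twist": [0, 0, 0]}, {"linear": [-6.4, 20.9, 4.5], "twist": [0, 0, 0]}, {"linear": [0, 0, 0], "twist": [0, 0, 0]}, {"linear": [0, 0, 0], "twist": [0, 0, 0]}, {"linear": [0, 0, 0], "twist": [0, 0, 0]}]}}

```text
time: 7.47
tool_pos: [614.1, -185.6, 285.3]
eef_rot: [2.905, 0.391, 0.609]
force: [0.3, 0.7, -1.4]
opening: 48.0
```

Run:
```python
from plan import *
r=np.array([666,-134.4,161]);R=toolR(.485);M=R.as_matrix()
go(r+130*n+65*M[:,1]-15*M[:,0],R)
f=grab('wrist','wrist3');print(proj(f,[r,r+30*n]))
```

```text
t 7.47 tcp [ 614.1 -185.6  285.3] q [-0.08  0.16  0.38  1.94 -0.15  0.63 -0.92] F [ 0.3  0.7 -1.4] op 48.0
linear [-1.34  2.9  -0.69]
twist [-0.0028 -0.0006  0.0038]
[[243.12266973 212.74679204]
 [234.33443628 222.44947914]]
```

View pics/wrist3.png

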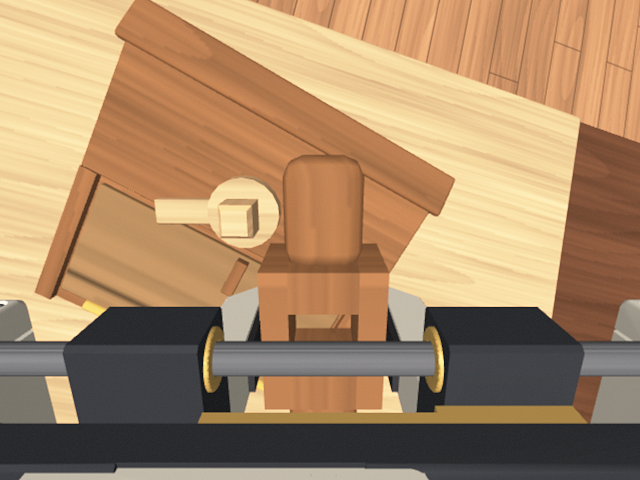

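Run:
```python
from h import *
im=cv2.imread('pics/wrist3.png')[168:256,145:285]
cv2.imwrite('pics/c8.png',cv2.resize(im,None,fx=5.5,fy=5.5,interpolation=cv2.INTER_CUBIC));print(im.shape)
```

```text
(88, 140, 3)
```

View pics/c8.png

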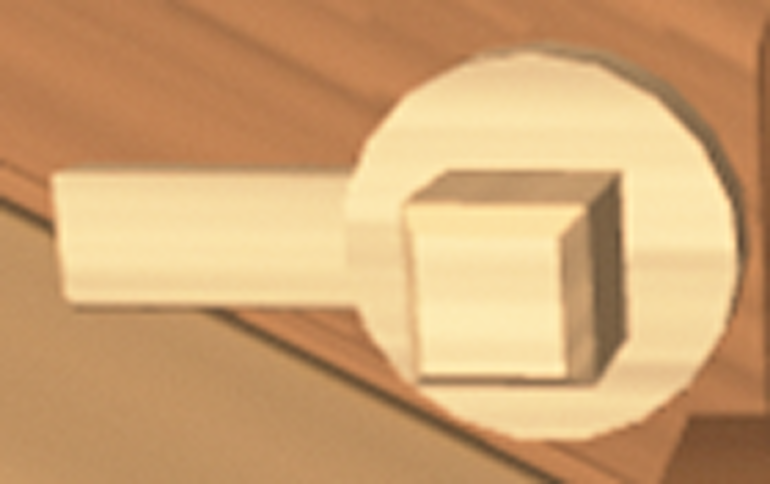

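Run:
```python
from plan import *
X=load('wrist3')
rx=C([(345,247),(362,165),(410,105),(480,62),(540,53),(610,68),(680,120),(725,185),(740,250),(725,320),(680,390),(620,430),(550,440),(480,425),(410,375),(370,315)],145,168,5.5)
def res(x,sets):
    r=[]
    for f,P in sets:
        for p in P: r.append(np.linalg.norm(onplane(f,p,x[:3],n)-x[:3])-28)
    return r
for nm,se in [('w3',[(X,rx)]),('w2+w3',[(W,rw),(X,rx)]),('all',[(S,rs),(D,rd),(W,rw),(X,rx)])]:
    q=least_squares(res,[666,-134,161],args=(se,));print(nm,q.x.round(1),np.sqrt(np.mean(q.fun**2)).round(2))
    r=q.x if nm=='w2+w3' else 0*q.x+ (r if 'r' in globals() else 0)
print('rim-centre tri',tri([(W,C([(375,287)],355,142,6)[0]),(X,C([(542,247)],145,168,5.5)[0])]))
tc=C([(491,305)],145,168,5.5)[0]
t=tri([(W,(413.3,212.4)),(X,tc)]);print('tip tri',t,'pred',r+30*n)
print('px tip pred w2,w3',proj(W,r+30*n),proj(X,r+30*n),tc)
for nm,(a,b),h in [('tip',[(420,378),(568,378)],30),('base r',[(625,172),(628,345)],0),('t lo',[(355,306),(70,303)],-3.5),('t up',[(350,168),(55,170)],-3.5),('t end',[(53,172),(68,302)],-3.5),('top24',[(405,205),(585,205)],25)]:
    A,B=[onplane(X,p,r+h*n,n) for p in C([a,b],145,168,5.5)];e=B-A;print(nm,np.linalg.norm(e).round(1),round(np.arctan2(e@s,e@L)%(np.pi/2),3))
E_=[onplane(X,p,r-3.5*n,n) for p in C([(60,237)],145,168,5.5)][0]-r
print('phi end',np.arctan2(E_@s,E_@L),np.linalg.norm(E_))
```

```text
w3 [ 666.6 -134.5  154.7] 0.36
w2+w3 [ 665.6 -134.9  159.7] 0.56
all [ 665.8 -134.5  162.2] 0.93
rim-centre tri (array([ 666.92560042, -134.47662038,  158.74161574]), [np.float64(0.443272870017864), np.float64(0.44327287001768684)])
tip tri (array([ 653.1152006, -131.420903 ,  188.4235984]), [np.float64(0.0021763605758655397), np.float64(0.0021763605757797017)]) pred [ 653.21020269 -132.15751491  186.89895587]
px tip pred w2,w3 [[413.78842579 212.21722135]] [[235.01674869 223.47372599]] (233.86363636363637, 223.04545454545456)
tip 19.0 0.489
base r 25.0 0.455
t lo 41.0 0.478
t up 41.6 0.496
t end 18.9 0.471
top24 23.0 0.489
phi end 0.4659918474595228 69.79323624847703
```

Run:
```python
from plan import *
X=load('wrist3');o=get_obs();R0=Ro.from_rotvec(o['eef_rot'])
T=lambda p:o['tool_pos']+R0.apply(p)
print(proj(X,[T([30,-24,-30]),T([30,24,-30]),T([13.25,-13.25,-30]),T([13.25,13.25,-30]),T([70,0,-25])]))
im=cv2.imread('pics/wrist3.png')[225:350,240:405]
cv2.imwrite('pics/c9.png',cv2.resize(im,None,fx=4.5,fy=4.5,interpolation=cv2.INTER_CUBIC))
r=np.array([665.8,-134.5,160]);R=toolR(.48);M=R.as_matrix()
go(r+60*n,R)
```

```text
[[254.98583978 268.41812818]
 [388.86136904 268.29735616]
 [286.35283218 310.47294906]
 [357.66827705 310.41552697]
 [321.71819302 153.11325174]]
t 7.52 tcp [ 614.3 -185.2  285.4] q [-0.08  0.16  0.38  1.94 -0.15  0.63 -0.92] F [ 0.7 -0.1 -2.3] op 47.7
linear [ 13.06 -61.66  70.36]
twist [-0.003  -0.0009  0.0095]
```

View pics/c9.png

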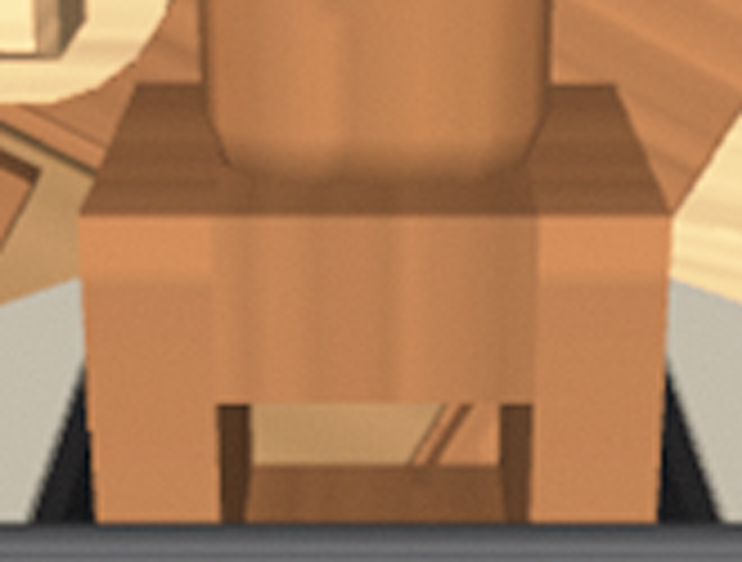

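Call:
{"fn": "carry_out", "kwargs": {"rows": [{"linear": [3.5, -15.5, 0], "twist": [-0.003, -0.001, 0.0095]}, {"linear": [3.5, -15.5, 0], "twist": [0, 0, 0]}, {"linear": [3.5, -15.5, 0], "twist": [0, 0, 0]}, {"linear": [3.5, -15.5, 10], "twist": [0, 0, 0]}, {"linear": [0, 0, 20], "twist": [0, 0, 0]}, {"linear": [0, 0, 20], "twist": [0, 0, 0]}, {"linear": [0, 0, 15], "twist": [0, 0, 0]}, {"linear": [0, 0, 5], "twist": [0, 0, 0]}, {"linear": [0, 0, 0], "twist": [0, 0, 0]}, {"linear": [0, 0, 0], "twist": [0, 0, 0]}]}}

```text
time: 8.35
tool_pos: [642.2, -130.2, 215.4]
eef_rot: [2.905, 0.375, 0.61]
force: [-0.7, -0.5, -1.0]
opening: 47.8
```

Run:
```python
from plan import *
r=np.array([665.8,-134.5,160]);R=toolR(.48);M=R.as_matrix()
go(r+60*n+M@[1.0,-.4,0],R)
f=grab('scene','scene4');g=grab('side','side4');w=grab('wrist','wrist4')
def cr(t,x,y,W_,H): return cv2.resize(cv2.imread(f'pics/{t}.png')[y:y+H,x:x+W_],None,fx=4,fy=4,interpolation=cv2.INTER_CUBIC)
cv2.imwrite('pics/c10.png',np.hstack([cr('scene4',160,180,100,110),cr('side4',370,160,100,110)]))
w=cv2.imread('pics/wrist4.png')[225:350,240:405]
cv2.imwrite('pics/c11.png',cv2.resize(w,None,fx=4.5,fy=4.5,interpolation=cv2.INTER_CUBIC))
```

```text
t 8.35 tcp [ 642.2 -130.2  215.4] q [-0.15  0.27  0.34  1.98 -0.13  0.47 -1.06] F [-0.7 -0.5 -1. ] op 47.8
linear [-0.04 -2.09  0.36]
twist [ 0.0015  0.0003 -0.0013]
```

View pics/c10.png

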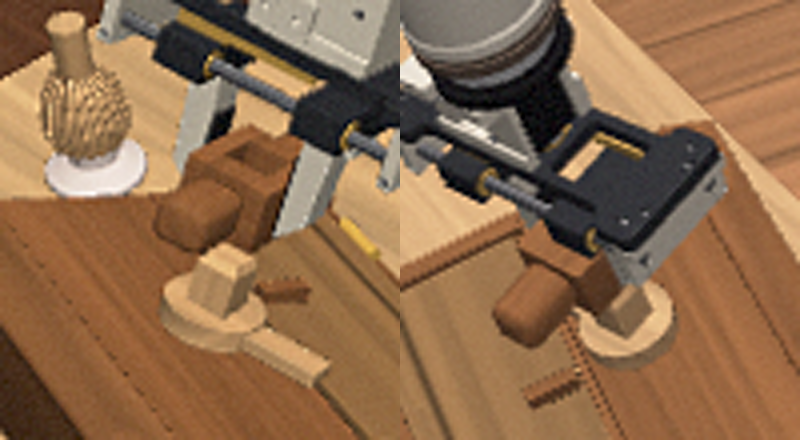

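View pics/c11.png

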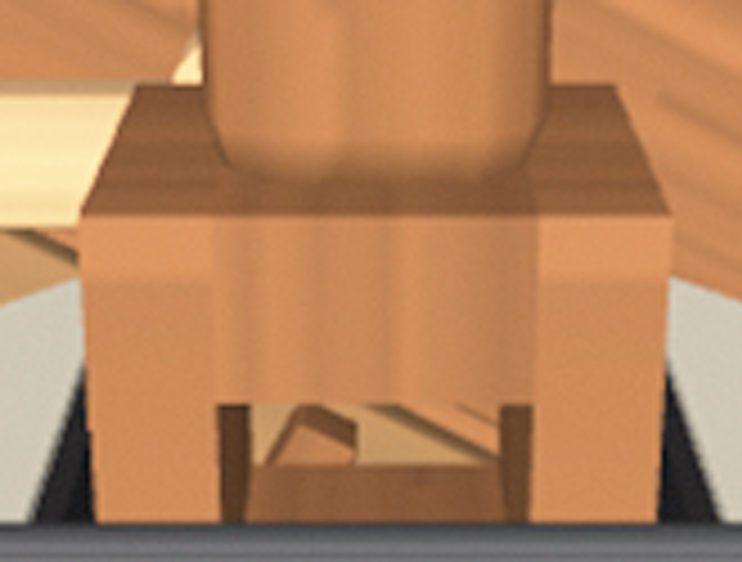

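Run:
```python
from plan import *
r=np.array([665.8,-134.5,160]);R=toolR(.48);M=R.as_matrix()
go(r+60*n+M@[1.0,-.4,0],R)
# cross-check: hub top corners in scene/side vs predicted when handle offset (-1,.4)
o=get_obs();R0=Ro.from_rotvec(o['eef_rot'])
P=[o['tool_pos']+R0.apply([x-1,y+.4,-29]) for x,y in [(30,-24),(30,24),(-30,24),(-30,-24)]]
for t in ['scene4','side4']: print(t,proj(load(t),P).round(1).tolist())
```

```text
t 8.5 tcp [ 642.6 -131.   216.6] q [-0.15  0.27  0.34  1.98 -0.13  0.47 -1.06] F [ 0.2  0.4 -1.4] op 47.9
linear [-0.65 -3.14  1.18]
twist [ 0.0026 -0.0016 -0.0023]
scene4 [[225.7, 228.4], [205.9, 217.8], [221.2, 210.5], [240.2, 220.6]]
side4 [[415.4, 202.3], [431.5, 209.9], [413.8, 229.4], [398.1, 221.3]]
```

Call:
{"fn": "carry_out", "kwargs": {"rows": [{"linear": [-0.3, -2.2, 0.5], "twist": [0.001, 0, 0]}, {"linear": [0, 0, 0], "twist": [0, 0, 0]}, {"linear": [0, 0, 0], "twist": [0, 0, 0]}, {"linear": [0, 0, 0], "twist": [0, 0, 0]}, {"linear": [0, 0, 0], "twist": [0, 0, 0]}]}}

```text
time: 8.92
tool_pos: [641.6, -129.3, 214.4]
eef_rot: [2.905, 0.373, 0.61]
force: [0.4, 0.8, -1.1]
opening: 47.9
```

Run:
```python
from plan import *
r=np.array([665.8,-134.5,160]);R=toolR(.48);M=R.as_matrix()
for i in range(4):
    go(r+60*n+M@[1.0,-.4,0],R); vision.grab_frame('wrist')
```

```text
t 8.92 tcp [ 641.6 -129.3  214.4] q [-0.15  0.27  0.34  1.99 -0.13  0.47 -1.06] F [ 0.4  0.8 -1.1] op 47.9
linear [ 0.6  -0.83 -0.27]
twist [ 0.0013  0.0001 -0.0025]
t 8.97 tcp [ 641.6 -129.3  214.3] q [-0.15  0.27  0.34  1.99 -0.13  0.47 -1.06] F [-0.2  0.4 -1.3] op 48.0
linear [ 0.66 -0.84 -0.35]
twist [ 0.0013  0.0003 -0.0025]
t 9.02 tcp [ 641.6 -129.3  214.2] q [-0.15  0.27  0.34  1.99 -0.13  0.47 -1.06] F [ 0.4  0.  -2.4] op 47.7
linear [ 0.7  -0.82 -0.38]
twist [ 0.0013  0.0004 -0.0025]
t 9.07 tcp [ 641.6 -129.3  214.2] q [-0.15  0.27  0.34  1.99 -0.13  0.47 -1.06] F [ 0.2  0.6 -1.2] op 47.8
linear [ 0.71 -0.88 -0.41]
twist [ 0.0013  0.0004 -0.0025]
```

Call:
{"fn": "carry_out", "kwargs": {"rows": [{"linear": [0.7, -0.85, 8], "twist": [0, 0, 0]}, {"linear": [0, 0, 8], "twist": [0, 0, 0]}, {"linear": [0, 0, 4], "twist": [0, 0, 0]}, {"linear": [0, 0, 2], "twist": [0, 0, 0]}, {"linear": [0, 0, 2], "twist": [0, 0, 0]}, {"linear": [0, 0, 2], "twist": [0, 0, 0]}, {"linear": [0, 0, 1], "twist": [0, 0, 0]}, {"linear": [0, 0, 0], "twist": [0, 0, 0]}]}}

```text
time: 9.78
tool_pos: [653.2, -130.8, 189.7]
eef_rot: [2.905, 0.373, 0.61]
force: [0.0, 0.4, -0.7]
opening: 47.6
```

Run:
```python
from plan import *
r=np.array([665.8,-134.5,160]);R=toolR(.48);M=R.as_matrix()
go(r+M@[1.0,-.4,0],R)
o=get_obs();print('tool F',Ro.from_rotvec(o['eef_rot']).inv().apply(o['force']).round(1))
grab('wrist','wrist5');w=cv2.imread('pics/wrist5.png')[225:350,240:405]
cv2.imwrite('pics/c12.png',cv2.resize(w,None,fx=4.5,fy=4.5,interpolation=cv2.INTER_CUBIC))
```

```text
t 9.78 tcp [ 653.2 -130.8  189.7] q [-0.13  0.32  0.31  1.98 -0.16  0.42 -1.03] F [ 0.   0.4 -0.7] op 47.6
linear [ 8.000e-02 -2.000e-02  3.243e+01]
twist [ 0.0013  0.0005 -0.0024]
tool F [-0.1 -0.5  0.6]
```

View pics/c12.png

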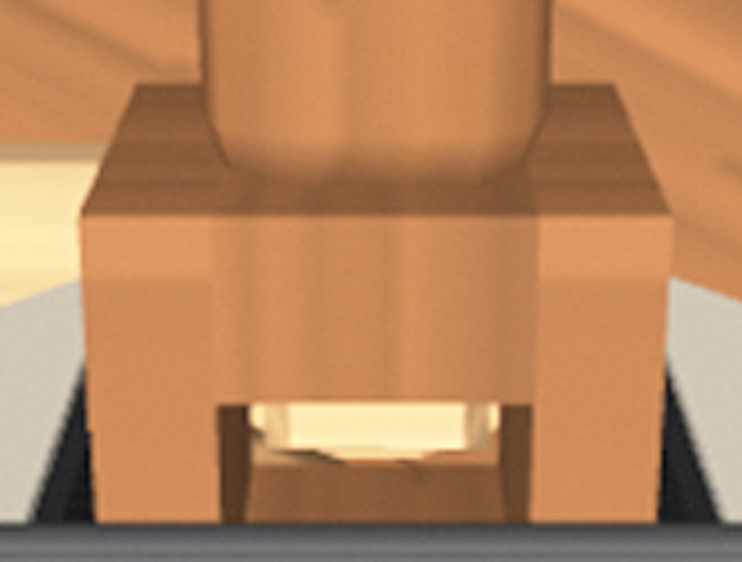

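The spindle's tip shows through the bore at crop x 270–485, with the bore running 250–500, so it is centred. I press on gently.

Call:
{"fn": "carry_out", "kwargs": {"rows": [{"linear": [0, 0, 2], "twist": [0, 0, 0]}, {"linear": [0, 0, 2], "twist": [0, 0, 0]}, {"linear": [0, 0, 2], "twist": [0, 0, 0]}, {"linear": [0, 0, 2], "twist": [0, 0, 0]}, {"linear": [0, 0, 2], "twist": [0, 0, 0]}, {"linear": [0, 0, 0], "twist": [0, 0, 0]}]}}

```text
time: 10.33
tool_pos: [657.1, -131.7, 180.2]
eef_rot: [2.906, 0.374, 0.609]
force: [-0.3, 0.3, -2.2]
opening: 47.6
```

```bash
cat > st.py <<'E'
from plan import *
r=np.array([665.8,-134.5,160]);R=toolR(.48);M=R.as_matrix()
go(r+M@[1.0,-.4,0],R)
o=get_obs();R0=Ro.from_rotvec(o['eef_rot']);print('tool F',R0.inv().apply(o['force']).round(1),'toolM',R0.inv().apply(o['ft_torque']).round(2))
E
python3 st.py
```

```text
t 10.33 tcp [ 657.1 -131.7  180.2] q [-0.12  0.34  0.3   1.98 -0.17  0.41 -1.02] F [-0.3  0.3 -2.2] op 47.6
linear [ 0.36  0.21 22.11]
twist [ 0.001   0.0011 -0.0023]
tool F [-1.  -0.8  1.9] toolM [ 0.28 -0.66 -0.07]
```

Call:
{"fn": "carry_out", "kwargs": {"rows": [{"linear": [0, 0, 2], "twist": [0, 0, 0]}, {"linear": [0, 0, 2], "twist": [0, 0, 0]}, {"linear": [0, 0, 2], "twist": [0, 0, 0]}, {"linear": [0, 0, 2], "twist": [0, 0, 0]}, {"linear": [0, 0, 2], "twist": [0, 0, 0]}, {"linear": [0, 0, 0], "twist": [0, 0, 0]}]}}

```text
time: 10.83
tool_pos: [661.3, -132.6, 171.2]
eef_rot: [2.905, 0.374, 0.609]
force: [0.1, 0.1, -1.4]
opening: 47.6
```

```bash
python3 st.py
```

```text
t 10.83 tcp [ 661.3 -132.6  171.2] q [-0.1   0.36  0.29  1.97 -0.18  0.39 -1.01] F [ 0.1  0.1 -1.4] op 47.6
linear [ 0.31  0.15 12.16]
twist [ 0.001   0.001  -0.0023]
tool F [-0.4 -0.3  1.3] toolM [ 0.29 -0.77 -0.05]
```

Call:
{"fn": "carry_out", "kwargs": {"rows": [{"linear": [0, 0, 1.5], "twist": [0, 0, 0]}, {"linear": [0, 0, 1.5], "twist": [0, 0, 0]}, {"linear": [0, 0, 1], "twist": [0, 0, 0]}, {"linear": [0, 0, 0], "twist": [0, 0, 0]}]}}

```text
time: 11.17
tool_pos: [663.0, -133.0, 167.8]
eef_rot: [2.905, 0.374, 0.609]
force: [-0.3, 0.4, -2.0]
opening: 48.1
```

```bash
python3 st.py
```

```text
t 11.17 tcp [ 663.  -133.   167.8] q [-0.1   0.37  0.29  1.97 -0.19  0.38 -1.01] F [-0.3  0.4 -2. ] op 48.1
linear [0.14 0.08 8.36]
twist [ 0.0012  0.0007 -0.0023]
tool F [-0.9 -0.8  1.6] toolM [ 0.29 -0.73 -0.06]
```

Call:
{"fn": "carry_out", "kwargs": {"rows": [{"linear": [0, 0, 1], "twist": [0, 0, 0]}, {"linear": [0, 0, 1], "twist": [0, 0, 0]}, {"linear": [0, 0, 0], "twist": [0, 0, 0]}]}}

```text
time: 11.42
tool_pos: [663.5, -133.1, 167.5]
eef_rot: [2.906, 0.373, 0.61]
force: [-10.2, 2.4, 11.6]
opening: 47.6
```

```bash
python3 st.py
```

```text
t 11.42 tcp [ 663.5 -133.1  167.5] q [-0.1   0.37  0.29  1.97 -0.19  0.38 -1.01] F [-10.2   2.4  11.6] op 47.6
linear [-0.13  0.01  7.91]
twist [ 0.0005  0.0001 -0.0027]
tool F [ -4.1  -2.2 -15. ] toolM [ 0.46 -1.67 -0.  ]
```

Call:
{"fn": "carry_out", "kwargs": {"rows": [{"linear": [0, 0, 1], "twist": [0, 0, 0]}, {"linear": [0, 0, 0], "twist": [0, 0, 0]}, {"linear": [0, 0, 0], "twist": [0, 0, 0]}]}}

```text
time: 11.67
tool_pos: [663.5, -133.1, 167.3]
eef_rot: [2.906, 0.373, 0.61]
force: [-17.1, 3.8, 19.3]
opening: 47.4
```

```bash
python3 st.py
python3 - <<'E'
from h import *
grab('scene','scene6');grab('side','side6')
def cr(t,x,y,W_,H): return cv2.resize(cv2.imread(f'pics/{t}.png')[y:y+H,x:x+W_],None,fx=5,fy=5,interpolation=cv2.INTER_CUBIC)
cv2.imwrite('pics/c13.png',np.hstack([cr('scene6',175,210,80,80),cr('side6',385,195,80,80)]))
E
```

```text
t 11.67 tcp [ 663.5 -133.1  167.3] q [-0.1   0.37  0.29  1.97 -0.19  0.38 -1.01] F [-17.1   3.8  19.3] op 47.4
linear [-0.13  0.03  7.7 ]
twist [ 0.0002 -0.0001 -0.0027]
tool F [ -6.9  -3.5 -24.9] toolM [ 0.58 -2.07 -0.1 ]
```

View pics/c13.png

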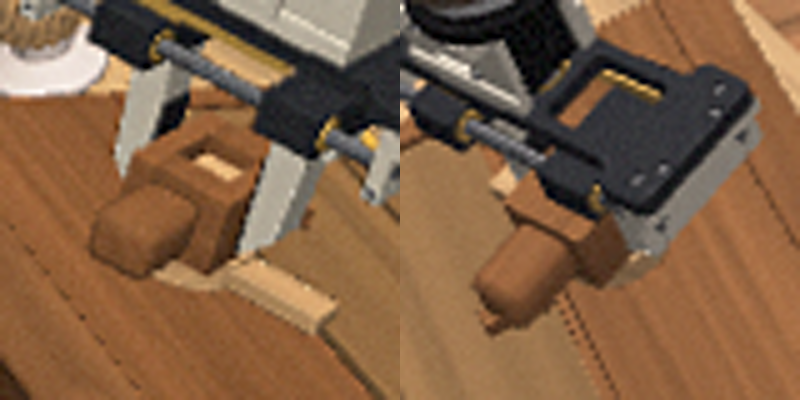

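Call:
{"fn": "carry_out", "kwargs": {"rows": [{"linear": [0, 0, -1.5], "twist": [0, 0, 0]}, {"linear": [0, 0, 0], "twist": [0, 0, -0.08]}, {"linear": [0, 0, 0], "twist": [0, 0, -0.1]}, {"linear": [0, 0, 0], "twist": [0, 0, -0.1]}, {"linear": [0, 0, 0], "twist": [0, 0, -0.1]}, {"linear": [0, 0, 0], "twist": [0, 0, 0]}]}}

```text
time: 12.27
tool_pos: [664.0, -132.8, 167.7]
eef_rot: [2.72, 0.901, 0.546]
force: [-4.4, 1.8, 7.2]
opening: 47.7
```

```bash
python3 st.py
```

```text
t 12.27 tcp [ 664.  -132.8  167.7] q [-0.02  0.37  0.19  1.97 -0.09  0.38 -0.71] F [-4.4  1.8  7.2] op 47.7
linear [-0.72 -0.18  7.85]
twist [ 0.0012 -0.0007  0.3818]
tool F [-0.2 -1.4 -8.5] toolM [ 0.83 -0.75 -0.04]
```

Call:
{"fn": "carry_out", "kwargs": {"rows": [{"linear": [0, 0, 0], "twist": [0, 0, -0.1]}, {"linear": [0, 0, 0], "twist": [0, 0, -0.1]}, {"linear": [0, 0, 0], "twist": [0, 0, -0.1]}, {"linear": [0, 0, 0], "twist": [0, 0, -0.1]}, {"linear": [0, 0, 0], "twist": [0, 0, -0.1]}, {"linear": [0, 0, 0], "twist": [0, 0, -0.1]}, {"linear": [0, 0, 0], "twist": [0, 0, -0.08]}, {"linear": [0, 0, 0], "twist": [0, 0, 0]}, {"linear": [0, 0, 0], "twist": [0, 0, 0]}]}}

```text
time: 13.02
tool_pos: [663.4, -132.4, 167.4]
eef_rot: [2.2, 1.698, 0.393]
force: [-7.0, 3.4, 6.5]
opening: 47.7
```

```bash
python3 st.py
```

```text
t 13.02 tcp [ 663.4 -132.4  167.4] q [ 0.12  0.36  0.02  1.96  0.08  0.38 -0.18] F [-7.   3.4  6.5] op 47.7
linear [-0.67  0.13  7.86]
twist [2.0000e-04 4.0000e-04 1.0561e+00]
tool F [ 1.7 -4.2 -9.1] toolM [ 1.44  0.02 -0.09]
```

Call:
{"fn": "carry_out", "kwargs": {"rows": [{"linear": [0, 0, 0], "twist": [0, 0, -0.04]}, {"linear": [0, 0, 0], "twist": [0, 0, -0.04]}, {"linear": [0, 0, 0], "twist": [0, 0, -0.03]}, {"linear": [0, 0, 0], "twist": [0, 0, 0]}, {"linear": [0, 0, 0], "twist": [0, 0, 0]}]}}

```text
time: 13.43
tool_pos: [663.3, -132.3, 167.3]
eef_rot: [2.095, 1.809, 0.364]
force: [-8.2, 3.4, 7.7]
opening: 47.8
```

```bash
python3 st.py;python3 - <<'E'
from h import *
grab('scene','scene7');grab('side','side7')
def cr(t,x,y,W_,H): return cv2.resize(cv2.imread(f'pics/{t}.png')[y:y+H,x:x+W_],None,fx=5,fy=5,interpolation=cv2.INTER_CUBIC)
cv2.imwrite('pics/c14.png',np.hstack([cr('scene7',185,210,80,80),cr('side7',375,195,80,80)]))
E
```

```text
t 13.43 tcp [ 663.3 -132.3  167.3] q [ 0.15  0.36 -0.01  1.96  0.11  0.38 -0.1 ] F [-8.2  3.4  7.7] op 47.8
linear [-0.77  0.24  7.84]
twist [-0.000e+00  7.000e-04  1.166e+00]
tool F [  1.9  -4.5 -10.7] toolM [ 1.5   0.19 -0.05]
```

View pics/c14.png

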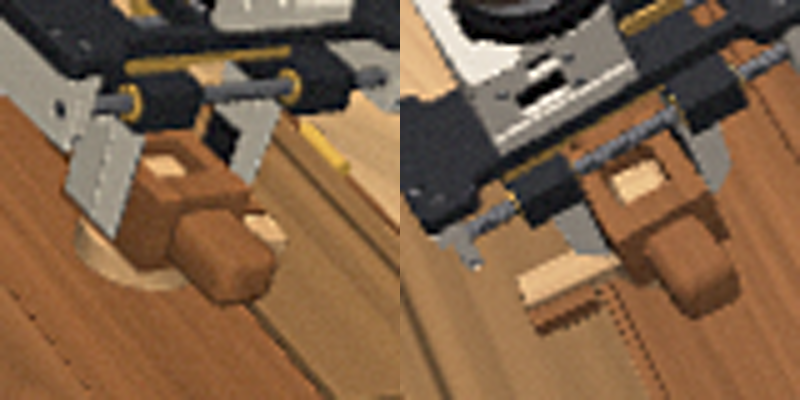

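Call:
{"fn": "carry_out", "kwargs": {"rows": [{"linear": [0, 0, 0], "twist": [0, 0, -0.03]}, {"linear": [0, 0, 0], "twist": [0, 0, -0.03]}, {"linear": [0, 0, 0], "twist": [0, 0, 0]}, {"linear": [0, 0, 0], "twist": [0, 0, 0]}]}}

```text
time: 13.87
tool_pos: [663.2, -132.3, 167.3]
eef_rot: [2.038, 1.865, 0.349]
force: [-8.0, 4.4, 7.7]
opening: 47.9
```

```bash
python3 st.py
```

```text
t 13.87 tcp [ 663.2 -132.3  167.3] q [ 0.16  0.36 -0.03  1.96  0.12  0.38 -0.05] F [-8.   4.4  7.7] op 47.9
linear [-0.81  0.26  7.87]
twist [-3.0000e-04  5.0000e-04  1.2237e+00]
tool F [  3.1  -4.3 -10.7] toolM [1.49 0.32 0.57]
```

Call:
{"fn": "carry_out", "kwargs": {"rows": [{"linear": [0, 0, 0], "twist": [0, 0, -0.03]}, {"linear": [0, 0, 0], "twist": [0, 0, 0]}, {"linear": [0, 0, 0], "twist": [0, 0, 0]}, {"linear": [0, 0, 0], "twist": [0, 0, 0]}]}}

```text
time: 14.2
tool_pos: [663.2, -132.5, 167.2]
eef_rot: [2.01, 1.891, 0.342]
force: [-7.3, 3.1, 6.9]
opening: 47.8
```

```bash
python3 st.py
```

```text
t 14.2 tcp [ 663.2 -132.5  167.2] q [ 0.17  0.36 -0.03  1.96  0.13  0.38 -0.03] F [-7.3  3.1  6.9] op 47.8
linear [-0.57  0.27  7.8 ]
twist [-3.0000e-04  5.0000e-04  1.2515e+00]
tool F [ 2.1 -3.9 -9.5] toolM [1.37 0.46 1.13]
```

Call:
{"fn": "carry_out", "kwargs": {"rows": [{"linear": [0, 0, 0], "twist": [0, 0, 0.05]}, {"linear": [0, 0, 0], "twist": [0, 0, 0.02]}, {"linear": [0, 0, -0.5], "twist": [0, 0, 0]}, {"linear": [0, 0, 0], "twist": [0, 0, 0]}]}}

```text
time: 14.53
tool_pos: [663.4, -132.7, 167.3]
eef_rot: [2.075, 1.828, 0.359]
force: [-3.5, 2.4, 4.3]
opening: 48.0
```

Call:
{"fn": "carry_out", "kwargs": {"rows": [{"linear": [0, 0, 0], "twist": [0, 0, 0]}, {"linear": [0, 0, 0], "twist": [0, 0, 0]}, {"linear": [0, 0, 0], "twist": [0, 0, 0]}, {"linear": [0, 0, 0], "twist": [0, 0, 0]}, {"linear": [0, 0, 0], "twist": [0, 0, 0]}, {"linear": [0, 0, 0], "twist": [0, 0, 0]}, {"linear": [0, 0, 0], "twist": [0, 0, 0]}, {"linear": [0, 0, 0], "twist": [0, 0, 0]}], "fingers": 0}}

```text
time: 15.2
tool_pos: [663.5, -133.2, 167.1]
eef_rot: [2.074, 1.829, 0.358]
force: [-0.9, 0.4, -0.7]
opening: 91.4
```

```bash
python3 st.py;python3 - <<'E'
from h import *
grab('wrist','wrist8')
E
```

```text
t 15.2 tcp [ 663.5 -133.2  167.1] q [ 0.15  0.36 -0.01  1.96  0.11  0.38 -0.08] F [-0.9  0.4 -0.7] op 91.4
linear [0.04 0.01 7.55]
twist [9.0000e-04 1.1000e-03 1.1876e+00]
tool F [ 0.3 -1.1  0.2] toolM [ 0.53 -0.06 -0.03]
```

View pics/wrist8.png

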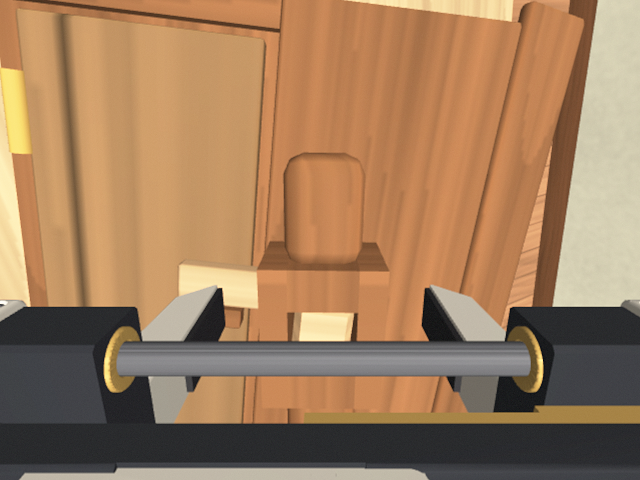

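The fingers are open. The handle sits on the spindle, with the spindle's end visible in the bore at (325,325), and the tongue at (220,283) lies across the flap edge. I retreat along the axis.

Call:
{"fn": "carry_out", "kwargs": {"rows": [{"linear": [0, 0, -5], "twist": [0, 0, 0]}, {"linear": [0, 0, -10], "twist": [0, 0, 0]}, {"linear": [0, 0, -20], "twist": [0, 0, 0]}, {"linear": [0, 0, -30], "twist": [0, 0, 0]}, {"linear": [0, 0, -30], "twist": [0, 0, 0]}, {"linear": [0, 0, -30], "twist": [0, 0, 0]}, {"linear": [0, 0, -15], "twist": [0, 0, 0]}, {"linear": [0, 0, 0], "twist": [0, 0, 0]}, {"linear": [0, 0, 0], "twist": [0, 0, 0]}]}}

```text
time: 16.0
tool_pos: [606.1, -120.0, 296.1]
eef_rot: [2.071, 1.827, 0.361]
force: [-0.4, -0.8, -0.1]
opening: 92.1
```

```bash
python3 st.py;python3 - <<'E'
from h import *
grab('wrist','wrist9');grab('scene','scene9');grab('side','side9')
E
```

```text
t 16.0 tcp [ 606.1 -120.   296.1] q [ 0.16  0.1  -0.04  1.97  0.08  0.64 -0.05] F [-0.4 -0.8 -0.1] op 92.1
linear [ 1.1000e-01 -1.6500e+00  1.4933e+02]
twist [ 4.0000e-03 -8.0000e-04  1.1875e+00]
tool F [-0.9 -0.3 -0. ] toolM [ 0.58  0.   -0.07]
```

View pics/wrist9.png

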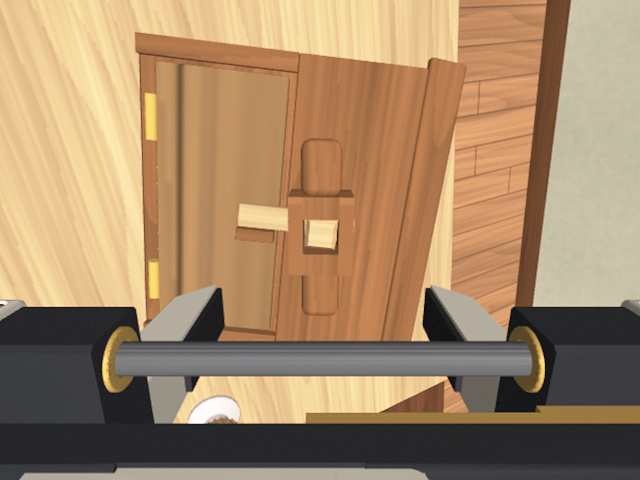

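View pics/scene9.png

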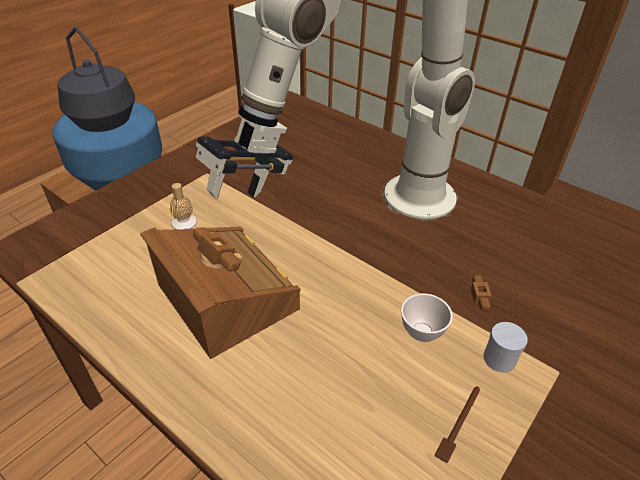

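Run:
```python
from h import *
im=cv2.imread('pics/wrist9.png')[125:325,225:365]
cv2.imwrite('pics/c15.png',cv2.resize(im[60:165],None,fx=5.5,fy=5.5,interpolation=cv2.INTER_CUBIC))
```

```text
(no output)
```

View pics/c15.png

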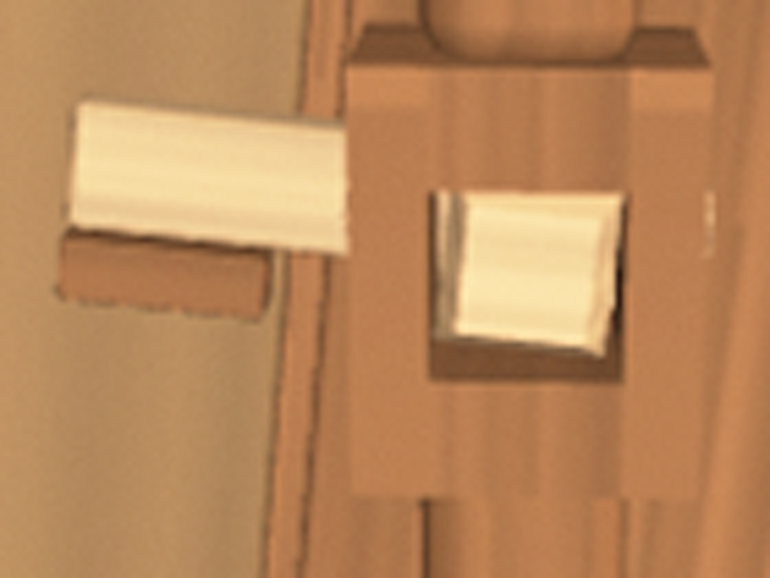

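Run:
```python
from plan import *
X=load('wrist9');r=np.array([665.8,-134.5,160])
c=lambda p:(225+(p[0]+.5)/5.5-.5,185+(p[1]+.5)/5.5-.5)
for nm,a,b,h in [('t up',(345,122),(80,103),-3.5),('t lo',(345,252),(70,228),-3.5),('t end',(80,103),(70,228),-3.5),('seam',(350,100),(308,500),-14),('hub side',(347,65),(350,495),36),('hub far',(712,65),(347,65),36),('tip lower',(600,355),(455,335),27)]:
    A,B=[onplane(X,c(p),r+h*n,n) for p in (a,b)];e=B-A;print(nm,np.linalg.norm(e).round(1),'ang',round(np.arctan2(e@s,e@L),3))
e=onplane(X,c((75,166)),r-3.5*n,n)-r;print('phi end',np.arctan2(e@s,e@L),np.linalg.norm(e))
# height of hub top by known 48 width
for h in (30,36,42):
    A,B=[onplane(X,c(p),r+h*n,n) for p in ((712,65),(347,65))];A2,B2=[onplane(X,c(p),r+h*n,n) for p in ((625,190),(430,190))];A3,B3=[onplane(X,c(p),r+h*n,n) for p in ((430,190),(430,380))]
    print(h,np.linalg.norm(A-B),np.linalg.norm(A2-B2),np.linalg.norm(A3-B3))
```

```text
t up 39.8 ang 1.593
t lo 42.1 ang 1.576
t end 19.6 ang 3.095
seam 67.5 ang 3.108
hub side 60.4 ang -3.066
hub far 47.6 ang 1.666
tip lower 20.6 ang 1.522
phi end 1.5557639236046685 69.25221851069882
30 48.7003815328109 26.492616840018577 27.317415456582992
36 47.64501634396758 25.918506644280534 26.72543140194833
42 46.5896511551243 25.344396448542497 26.133447347313705
```

Run:
```python
from h import *
a=cv2.imread('pics/scene0.png').astype(int);b=cv2.imread('pics/scene9.png').astype(int)
d=abs(a-b).max(2)
for n,(x,y,w,h) in dict(bowl=(395,290,62,56),caddy=(478,318,55,58),whisk=(165,178,36,40),scoop=(430,382,55,85)).items(): print(n,(d[y:y+h,x:x+w]>40).sum())
print(ctrl.close_job())
```

```text
bowl 0
caddy 0
whisk 0
scoop 0
the job is handed in; nothing more can be done
None
```

I fitted the larger handle over the square spindle and turned the latch counter-clockwise to its stop. I then let go, backed off along the spindle axis and handed the job in at about 16 s of the 48 s allowed.

**Seated:** Pushing met firm resistance (about 25 N along the spindle). The last close view puts the hub's top about 35 mm above the shoulder, against 36 mm expected, with the spindle's end visible in the bore.

**Latched:** The turning torque rose to about 1.1 N m at the stop, against about 0.12 N m to turn freely. The tongue measures 1.56 to 1.59 rad in the last close view, and the stop is at 1.57.

**Other items:** The scene picture shows no change at the bowl, caddy, whisk or scoop. The gripper was clear of everything at the end.

**Disagreements:**
- **Shoulder height:** the scene and side cameras put the shoulder at about 162 mm, the wrist views at 155–160 mm, and the text's figures imply about 154 mm. I used 160 mm and let the contact force set the final depth.
- **Handle position in the grip:** the wrist camera put the handle about 1.5 mm off centre, against about 0.4 mm from the grasp position. I corrected by about 1 mm, and the handle went on without catching.

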